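# Find the gripping slot with a feeler blade

## Task

Take the feeler blade by its dark wooden handle out of the small pale stand and try it gently in the slots of the three-slot panel block: one slot is loose, one is too tight, and one still grips a panel of this thickness with a light drag. Leave the feeler fully home in the slot that grips, its shoulder down on the metal top, and let go of it. Never force the blade (in the tight slot just stop and try another), and leave the other things on the table where they are.

Things in the scene. Friction and masses are not known exactly. Their poses are not given: they have to be found in the camera images.
- feeler: Feeler gauge that at first hangs upright in the stand's slot: dark wooden handle 30 mm (its x) by 16 mm (its y) reaching up to z = +49 mm, on a shoulder plate 56 x 24 x 6 mm thick (z = 0 to 6 mm); below it the steel blade. Origin at the centre of the underside of the shoulder, z up along the handle. Grip the handle from above across its 16 mm (closing along its y). 0.15 kg.
- blade: The feeler's steel blade, fixed to the handle, 40 mm wide (x), 6 mm thick (y), reaching from the shoulder down 60 mm (z = 0 to -60 mm), with a rounded lower edge. Same origin and axes as feeler. Do not grip it; it must never bear more than 30 N of contact force in all.
- stand: Pale wooden block, fixed, 78 mm (x) by 56 mm (y), 70 mm tall, with one loose slot in its top 46 mm (x) by 10 mm (y), 65 mm deep. Origin at the centre of its underside. It yields the feeler by a straight pull up.
- block: Three-slot panel block, fixed: wooden body, aluminium top plate 8 mm thick, 84 mm (x) by 168 mm (y), 75 mm tall. Origin at the centre of its underside, z up. Three slots, alike from outside, in a row along its y, 48 mm apart, each 46 mm long (its x) by 10 mm wide (its y) at the mouth. Their insides differ, change places from run to run and are hidden: see the slots.
- slot_left (a point): Mouth centre of the slot at the block's +y end, on the top face (75 mm up). Axes as the block's. The blade enters centred, its x along the block's x (either way round). In the loose slot (any of the three) it goes down all 60 mm without resistance until the shoulder lands.
- slot_middle (a point): Mouth centre of the middle slot, on the top face. In the tight slot (any of the three) the blade's lower edge meets a hard stop 25 mm below the top face.
- slot_right (a point): Mouth centre of the slot at the block's -y end, on the top face. In the gripping slot (any of the three) two sprung pads yield about 1 mm each: the resistance builds up (to 12 N at most) from 15 to 27 mm below the top face, then stays a light steady drag (about 4 to 8 N, either way) all the way down until the shoulder lands.
- medium_jar: Small glass jar, 62 mm across and 74 mm tall; origin at the centre of its underside. A bystander.
- dipper: Pair of small joined white cups, 39 x 81 x 22 mm; origin at the centre of its underside. A bystander.
- eraser: Eraser in a card sleeve, 25 x 48 x 14 mm; origin at the centre of its underside. A bystander.
- tube_rose: Small paint tube with a pink band, 38 x 118 x 29 mm, lying; origin at the centre of its underside. A bystander.
- masking_roll: Roll of masking tape lying flat, 100 mm across, 25 mm tall; origin at the centre of its underside. A bystander.
- marker: Black and red marker pen, 17 x 128 x 17 mm, lying; origin at the centre of its underside. A bystander.
Not all that is in view belongs to the job. Of the things that look like the feeler, the smaller one is meant.

How it is judged:
On the way:
1. the feeler is drawn up clear out of the stand (z of feeler in the frame of stand above 0.135 m), for 0.1 s.
At the end, for the whole second after the job is handed in: The feeler stands upright (within 0.12 rad), let go and at rest, in one of the block's slots (within 8 mm of the slot's centre), its shoulder within 4 mm of the top face, and the slot's pads grip the blade (contact force on the blade above 3 N; in the loose slot there is next to none) (z of feeler in the frame of block between 0.071 and 0.079 m and (horizontal distance between feeler and slot_left below 0.008 m or horizontal distance between feeler and slot_middle below 0.008 m or horizontal distance between feeler and slot_right below 0.008 m) and angle between feeler's own z axis and vertical below 0.12 rad and contact force between blade and anything else above 3 N and contact force between feeler and the fingers below 0.1 N and linear speed of feeler below 0.02 m/s); the robot touches nothing.
It fails at once if the blade is forced: more than 30 N of contact force on it (contact force between blade and anything else above 30 N).
It fails at once if a bystander is moved by more than 30 mm (distance of any of medium_jar, dipper, eraser, tube_rose, masking_roll, marker from where it was at the start of the episode above 0.03 m).
It also fails if it takes over 61 s, if anything falls off the work surface, if the arm or the gripper's body presses on something with over 40 N, if the wrist force passes 120 N, or if a joint passes its speed limit or range.

## Robot

A 7-joint arm with a two-finger parallel gripper is mounted at the origin on a cart in front of the work surface, level with it; the furniture and walls round the work are solid. World frame = base frame: x ahead of the robot, y to its left, z up, the work surface at z = 0. Lengths are in m, angles in rad, forces in N, time in s.
With the tool pointing down it reaches from about 0.35 to 0.9 m from the base axis. Payload 8.1 kg.
Tool frame: the origin (TCP) lies midway between the tips of the shut fingers; the grasp point (between the pads) lies 19 mm behind it (arm.hold_point_z is the distance from the TCP to the grasp point, in m); z points along the fingers, y is the direction in which the jaws open and shut (so a half turn about z gives the same grasp; the last joint's range is limited). The gripper opens to 92 mm and grips with 3 to 60 N. Pads are 19 mm wide; open, the fingers measure 130 mm over their backs; the gripper's body (75 mm by 190 mm) begins 47 mm behind the grasp point.
Start: joints at [1.198, 0.434, 0.025, 1.573, -0.012, 1.134, -0.075], TCP at [0.167, -0.602, 0.227] pointing down, gripper open.
Joint ranges: [-2.62, 2.62], [-0.44, 2.09], [-1.27, 1.32], [0.08, 2.57], [-1.32, 4.46], [0.12, 2], [-2.74, 2.74]. Speed limits (rad/s): [2.22, 2.22, 3.01, 3.01, 3.14, 3.14, 3.14].

## Interface

Orientations are given as a rotation vector (axis times angle).
In Python, from cell import arm gives the robot as it stands.
- The arm moves only by the shell command python3 -m pendant 'ROWS' [FORCE]. ROWS is JSON, a list of rows, each a list of 3 entries, a list of its own where there are three numbers: the shift along the tool's x, y, z in m, then the turn, a rotation vector about the tool's x, y, z in degrees, then the finger opening in m, from 0 to 0.0918. A call has 1 to 10 rows; each row shifts and turns the commanded pose from where the row before left it, along the tool's axes as they then stand; what a row does not reach is not made up. A row lasts 1/8 s, in which the tool goes at most 62.5 mm and 10.7 degrees, less where a joint would pass 70% of its speed; a pose out of reach is approached as far as the arm can. A call with a gripper value outside its range is refused whole. The fingers move at their own pace and stop on an object; FORCE is the grip in N (left out, the last holds). Time passes only in rows, so rows that do not move let the fingers close. It gives the time, the measured TCP pose, the force and the opening at its end, in the units of the state.
- arm.observe(): the state, without advancing time (a new reading comes with each control period).
- arm.get_image(name): name is "side" or "top"; returns (picture, depth): 480x640x3 uint8, red, green, blue; 480x640 float32, m along the optical axis (not along the pixel's ray), 0 where there is no reading.
- arm.camera_params(name): a dict with "fovy" (degrees; the focal length in pixels is half the picture's height over the tangent of half this angle, whatever the lens; pixels are square), "cx", "cy" (the principal point, pixels), "k1" (the pictures are not rectified: a ray, as slopes to the right and down, at radius r is drawn at 1 + k1 r^2 times it, then the intrinsics apply), "rvec" (rotation vector, rad) and "tvec" (3), from world to camera coordinates, as OpenCV has them. Camera axes: x right, y down, z forward; pixel columns grow to the right and rows downward; lengths in m; the calibration is good to about 2 mm. A picture is of the moment at which its call begins. camera_params takes no time and is no camera call.
- arm.sign_off(): hands the job in, once; it reports no verdict.
Trained networks look in the newest picture that a camera, given by its name, has taken for a name from the list of things; names that differ only in an ending like _2 or _b are one class to them, and where a whole thing is asked for, a point or a joint stands for the part that bears it (a point fixed in the world has none). Each returns a list of dicts, best first, with "conf" (0 to 1); they miss things now and then, are a little off and sometimes report something else, mostly with a low value. They report only what shows in the picture. A call takes as long as a camera call. They do not tell look-alikes from the thing itself.
- arm.look_for(camera, label): "rect" ([centre column, centre row, width, height] in pixels, round what is visible of it).
- arm.masks_of(camera, label): "pixels" (480x640 bool, what is visible of it) and "rect" ([centre column, centre row, width, height] in pixels, round what is visible of it).
The state is a dict: "clock": time; "joints": joint angles; "dq": joint speeds; "joint_efforts": joint torques, N m; "position": TCP position; "ee_rot": TCP orientation; "force": force on the tool from outside, world axes, zero at the start; "ft_torque": the same for the moment, N m; "width": opening from 0.0 (shut) to 1.0 (fully open).
Only numpy, scipy, OpenCV 4.12 (cv2) and the standard library are available. Lean on these libraries where they do the work, as an engineer would, in place of code of your own. Each camera call takes 0.05 s, during which the arm holds its last target.

## Working session

There is one attempt and no reset: what is moved stays moved. The work goes in short steps, Python scripts to look and compute and a shell command to move; the robot and the scene stay as the last step left them, time stands still between calls to the robot, and variables do not carry over. Pictures are saved under pics/ and viewed, and the job is handed in when it is done.

```bash
mkdir -p pics; ls
cat > h.py <<'E'
import numpy as np, cv2
from cell import arm
from scipy.spatial.transform import Rotation as R
def grab(n):
    return arm.get_image(n)
def cam(n):
    p=arm.camera_params(n); f=240/np.tan(np.radians(p['fovy'])/2)
    Rm=R.from_rotvec(p['rvec']).as_matrix(); return p,f,Rm,np.array(p['tvec'])
def world(n,d,us,vs,z=None):
    """pixels->world via depth"""
    p,f,Rm,t=cam(n); us=np.asarray(us,float);vs=np.asarray(vs,float)
    K=np.array([[f,0,p['cx']],[0,f,p['cy']],[0,0,1]])
    pts=cv2.undistortPoints(np.stack([us,vs],-1).reshape(-1,1,2),K,np.array([p['k1'],0,0,0.])).reshape(-1,2)
    rays=np.c_[pts,np.ones(len(pts))]
    if z is None:
        dd=d[vs.astype(int),us.astype(int)].reshape(-1,1)
        return (rays*dd-t)@Rm
    c=-t@Rm; r=rays@Rm
    return c+r*((z-c[2])/r[:,2])[:,None]
def pix(n,P):
    p,f,Rm,t=cam(n)
    K=np.array([[f,0,p['cx']],[0,f,p['cy']],[0,0,1]])
    return cv2.projectPoints(np.asarray(P,float).reshape(-1,1,3),np.array(p['rvec']),t,K,np.array([p['k1'],0,0,0.]))[0].reshape(-1,2)
E
python3 - <<'E'
from h import *
for n in("top","side"):
    im,d=grab(n); cv2.imwrite(f"pics/{n}0.png",im[:,:,::-1]); np.savez(f"{n}0.npz",im=im,d=d)
    print(n,arm.camera_params(n))
    for l in("feeler","stand","block"):
        for r in arm.look_for(n,l): print(l,round(r['conf'],2),np.round(r['rect']))
print(arm.observe())
E
```

```text
pics
top {'fovy': 46.825182963647, 'cx': 318.1806378677783, 'cy': 246.70118520174762, 'k1': -0.14534522465610214, 'rvec': array([ 2.19035928, -2.13670863,  0.16871407]), 'tvec': array([-0.05203203,  0.54400278,  1.26893339])}
feeler 0.9 [194. 216.  36.  30.]
feeler 0.69 [242. 264.  17.  30.]
feeler 0.39 [363. 238.  78.  53.]
stand 0.72 [240. 267.  34.  37.]
block 0.86 [365. 238.  78.  51.]
block 0.32 [166. 188.  52.  10.]
side {'fovy': 56.96190730915162, 'cx': 317.1603206807013, 'cy': 239.9119336457428, 'k1': -0.11012859214363921, 'rvec': array([ 0.36728402, -2.72428208,  1.23233332]), 'tvec': array([0.52206634, 0.17401827, 0.88096845])}
feeler 0.64 [247. 339.  29.  72.]
feeler 0.63 [319. 299.  32.  28.]
stand 0.87 [321. 316.  50.  56.]
stand 0.39 [306. 425.  29.  70.]
stand 0.24 [380. 187.   6.  12.]
{'clock': 0.4, 'joints': array([ 1.198422  ,  0.43462934,  0.02501898,  1.57332774, -0.01158369,
        1.13398316, -0.07510615]), 'dq': array([ 0.0012297 , -0.00127857, -0.00293358, -0.001429  , -0.00056939,
       -0.0006925 ,  0.00071894]), 'joint_efforts': array([-2.00982606e-03, -6.66979122e+01,  9.82337147e-01, -3.14410651e+01,
       -6.07261271e-02,  3.56645405e-02, -6.32524774e-06]), 'position': array([ 0.16650866, -0.60235413,  0.22661216]), 'ee_rot': array([-3.11288986e+00, -4.22291346e-01,  1.25985418e-04]), 'force': array([0.07855011, 0.24798999, 0.51386465]), 'ft_torque': array([ 0.00925145,  0.02561261, -0.00945144]), 'width': 1.0001084798717061}
```

View pics/top0.png

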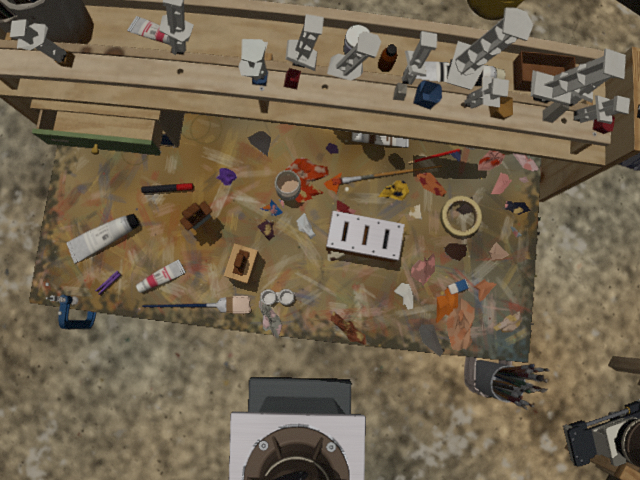

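View pics/side0.png

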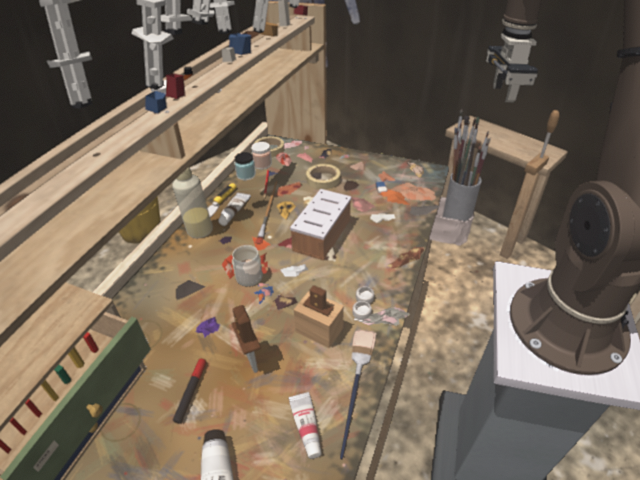

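Run:
```python
import cv2
a=cv2.imread("pics/top0.png")[160:320,140:420]; cv2.imwrite("pics/topc.png",cv2.resize(a,None,fx=2.8,fy=2.8,interpolation=2))
a=cv2.imread("pics/side0.png")[230:400,190:400]; cv2.imwrite("pics/sidec.png",cv2.resize(a,None,fx=3.5,fy=3.5,interpolation=2))
```

```text
(no output)
```

View pics/topc.png

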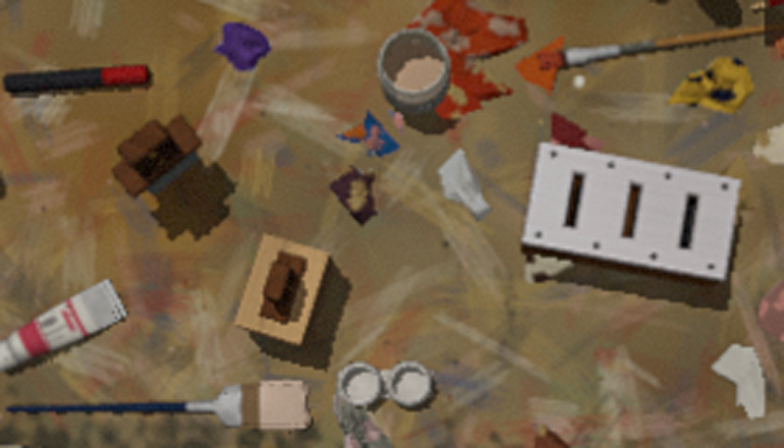

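View pics/sidec.png

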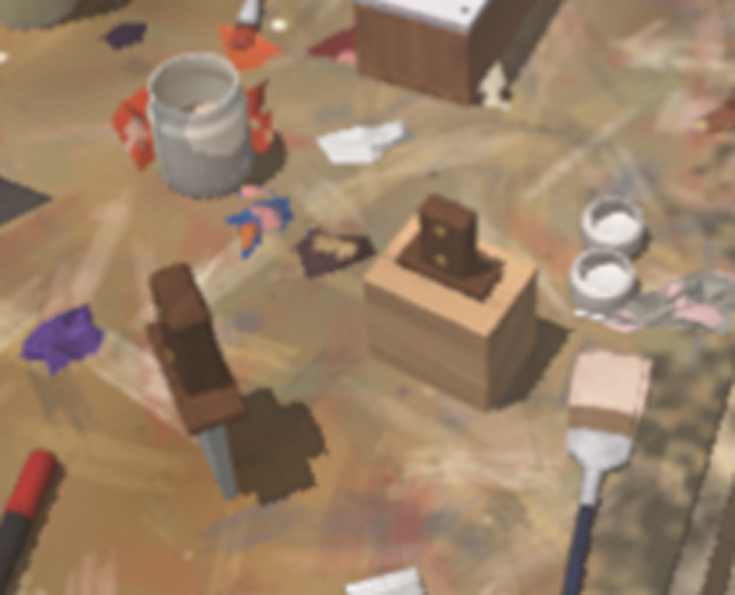

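The top view shows the feeler in the pale stand at (242,264). A larger look-alike leans free at (196,216), and the block is at (365,238) with slots at about (345,231), (366,236) and (386,239). The side view has the feeler at (319,299) and the look-alike at (247,339). I choose the one in the stand: it is the smaller, and the crop confirms it. Next I measure poses.

Run:
```python
from h import *
for n,boxes in (("top",{"st":(222,240,264,290),"bl":(320,205,412,268)}),("side",{"st":(290,280,352,350),"bl":(285,180,360,262)})):
    D=np.load(n+"0.npz"); d=D['d'];im=D['im']
    for k,(a,b,c,e) in boxes.items():
        v,u=np.mgrid[b:e,a:c]; u=u.ravel();v=v.ravel(); ok=d[v,u]>0;u=u[ok];v=v[ok]
        W=world(n,d,u,v)
        for nm,lo,hi in (("handle",.10,.13),("top",.06,.085)) if k=="st" else (("top",.066,.085),):
            m=(W[:,2]>lo)&(W[:,2]<hi); P=W[m]
            r=cv2.minAreaRect((P[:,:2]*1000).astype(np.float32))
            print(n,k,nm,m.sum(),np.median(P[:,2]).round(4),np.round(r[0],1),np.round(r[1],1),round(r[2],1), P[:,:2].mean(0).round(4))
# slots from dark pixels on top plate
D=np.load("top0.npz"); im=D['im']
g=cv2.cvtColor(im,cv2.COLOR_RGB2GRAY)
for n,box in (("top",(330,212,402,258)),):
    a,b,c,e=box; sub=(g[b:e,a:c]<110).astype(np.uint8)
    N,L,S,C=cv2.connectedComponentsWithStats(sub)
    for i in range(1,N):
        if 30<S[i,4]<300:
            ys,xs=np.where(L==i); P=world(n,None,xs+a,ys+b,z=.075)
            r=cv2.minAreaRect((P[:,:2]*1000).astype(np.float32)); print("slot",S[i],C[i]+[a,b],np.round(r[0],1),np.round(r[1],1),r[2],P[:,:2].mean(0).round(4))
```

```text
top st handle 112 0.1173 [500.4 137.9] [17.1 30.4] 72.3 [0.4998 0.1373]
top st top 732 0.0706 [499.3 139.2] [57.3 79.1] 73.6 [0.4982 0.1382]
top bl top 2382 0.0745 [ 571.4 -145.4] [166.3  86.4] 80.7 [ 0.5706 -0.1448]
side st handle 213 0.1164 [499.7 141.5] [16.9 31.3] 76.7 [0.498  0.1447]
side st top 927 0.0708 [498.6 142.2] [58.5 80.1] 75.0 [0.4947 0.1512]
side bl top 1675 0.0758 [ 570.3 -143. ] [173.7  86.2] 81.2 [ 0.5692 -0.1348]
slot [11 10  8 19 78] [344.64102564 231.08974359] [578.  -97.6] [ 9.1 44.3] 80.74012756347656 [ 0.5778 -0.0977]
slot [32 13  7 20 79] [365.12658228 234.6835443 ] [ 570.7 -145. ] [ 9.1 45.3] 80.42494201660156 [ 0.5708 -0.145 ]
slot [53 17  6 20 80] [385.525 238.75 ] [ 563.  -192.4] [ 9.1 45.3] 80.98704528808594 [ 0.5626 -0.1923]
slot [  0  35  55  11 240] [352.35       253.82083333] [ 520.7 -125.4] [125.9  19.4] 81.12217712402344 [ 0.5257 -0.1162]
```

```bash
python3 -m pendant '[[[0,0,0],[0,0,7.75],0.09],[[0,0,0],[0,0,7.75],0.09],[[0,0,0],[0,0,7.75],0.09],[[0,0,0],[0,0,7.75],0.06],[[0.04,0,0],[0,0,0],0.06],[[0.04,0,0],[0,0,0],0.06],[[0.04,-0.02,0],[0,0,0],0.06],[[0,-0.045,0],[0,0,0],0.06],[[0,-0.05,0],[0,0,0],0.06],[[0,-0.05,0],[0,0,0],0.06]]'; python3 -m pendant '[[[0,-0.05,0],[0,0,0],0.06],[[0,-0.05,0],[0,0,0],0.06],[[0,-0.05,0],[0,0,0],0.06],[[0,-0.05,0],[0,0,0],0.06],[[0,-0.05,0],[0,0,0],0.06],[[0,-0.05,0],[0,0,0],0.06],[[0,-0.05,0],[0,0,0],0.06],[[0,-0.05,0],[0,0,0],0.06],[[0,-0.05,0],[0,0,0],0.06]]'
```

```text
clock: 1.65
position: [0.3269, -0.4741, 0.2266]
ee_rot: [3.113, -0.425, 0.0]
force: [1.4, 0.0, 0.7]
width: 0.655
clock: 2.78
position: [0.4473, -0.0405, 0.227]
ee_rot: [3.113, -0.425, 0.001]
force: [-0.4, -0.3, -0.2]
width: 0.656
```

```bash
cat >> h.py <<'E'
def st():
    s=arm.observe(); M=R.from_rotvec(s['ee_rot']).as_matrix()
    print("t",round(s['clock'],2),"pos",s['position'].round(4),"F",np.round(s['force'],1),"T",np.round(s['ft_torque'],2),"yaw",np.degrees(np.arctan2(M[1,0],M[0,0])).round(2),"z",M[:,2].round(3),"w",round(s['width']*91.8,1)); return s,M
def togo(target,yaw=None):
    s,M=st(); print("shift tool",(M.T@(np.array(target)-s['position'])).round(4)); 
    if yaw is not None: print("turn z",np.degrees(np.arctan2(M[1,0],M[0,0]))-yaw)
E
python3 -c "
from h import *
togo([.4992,.140,.083],-15.5)"
```

```text
t 2.77 pos [ 0.4473 -0.0405  0.227 ] F [-0.4 -0.3 -0.2] T [ 0.04 -0.03 -0.05] yaw -15.56 z [ 0.001 -0.    -1.   ] w 60.2
shift tool [ 0.0014 -0.1878  0.144 ]
turn z -0.05691061797552166
```

```bash
python3 -m pendant '[[[0,-0.05,0],[0,0,0],0.06],[[0,-0.05,0],[0,0,0],0.06],[[0,-0.05,0],[0,0,0],0.06],[[0.0014,-0.038,0],[0,0,0],0.06],[[0,0,0.04],[0,0,0],0.06],[[0,0,0.03],[0,0,0],0.06],[[0,0,0],[0,0,0],0.06]]'
python3 - <<'E'
from h import *
togo([.4992,.140,.083],-15.5)
for n in("top","side"):
    im,d=grab(n); np.savez(n+"1.npz",im=im,d=d)
    a=im[200:330,180:320] if n=="top" else im[220:370,250:400]
    cv2.imwrite(f"pics/{n}1.png",cv2.resize(a[:,:,::-1],None,fx=3.8,fy=3.8,interpolation=2))
E
```

```text
clock: 3.65
position: [0.4973, 0.1382, 0.155]
ee_rot: [3.111, -0.424, -0.006]
force: [0.2, -0.1, 0.2]
width: 0.652
t 3.65 pos [0.4973 0.1382 0.155 ] F [ 0.2 -0.1  0.2] T [-0.01 -0.01  0.03] yaw -15.53 z [-0.004 -0.001 -1.   ] w 59.9
shift tool [ 0.0016 -0.0025  0.072 ]
turn z -0.03137186125283087
```

View pics/side1.png

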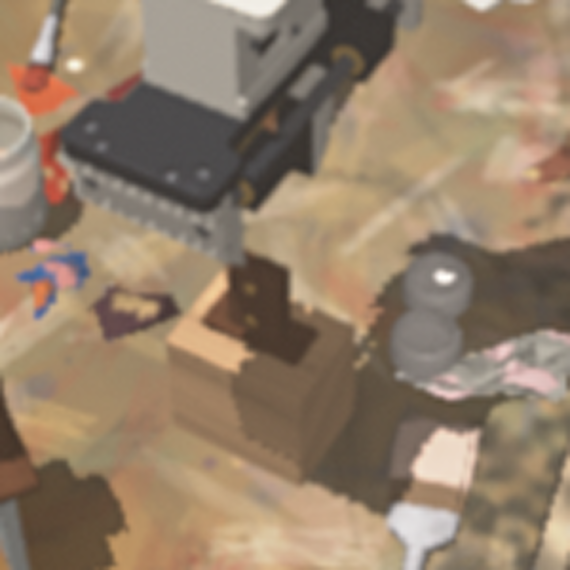

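View pics/top1.png

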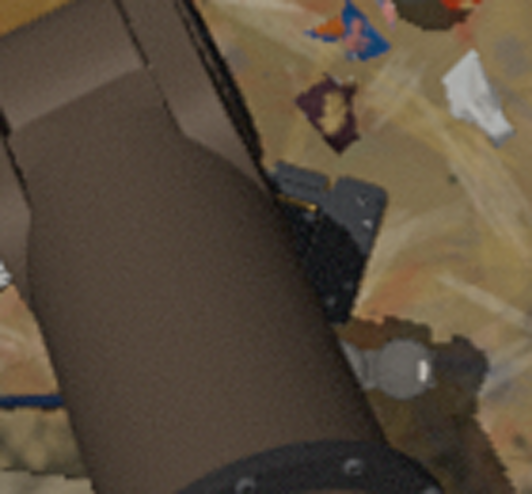

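```bash
python3 -m pendant '[[[0.0016,-0.0025,0.02],[0,0,0],0.06],[[0,0,0.02],[0,0,0],0.06],[[0,0,0.02],[0,0,0],0.06],[[0,0,0.012],[0,0,0],0.05],[[0,0,0],[0,0,0],0.03]]' 8; python3 -c "
from h import *
togo([.4992,.140,.083],-15.5)"
```

```text
clock: 4.38
position: [0.5012, 0.1406, 0.085]
ee_rot: [3.113, -0.425, 0.0]
force: [-0.1, 0.1, 0.4]
width: 0.485
t 4.38 pos [0.5012 0.1406 0.085 ] F [-0.1  0.1  0.4] T [0.02 0.02 0.02] yaw -15.56 z [ 0. -0. -1.] w 44.5
shift tool [-0.0017  0.0011  0.002 ]
turn z -0.055973198557754955
```

```bash
python3 -m pendant '[[[-0.0015,0.001,0.002],[0,0,0],0.022],[[0,0,0],[0,0,0],0.018],[[0,0,0],[0,0,0],0.018]]' 8; python3 -c "
from h import *
st()"; python3 -m pendant '[[[0,0,0],[0,0,0],0.015],[[0,0,0],[0,0,0],0.010],[[0,0,0],[0,0,0],0.010]]' 8; python3 -c "
from h import *
st()"
```

```text
clock: 4.75
position: [0.4995, 0.1401, 0.0831]
ee_rot: [-3.113, 0.425, -0.001]
force: [0.0, 0.2, -0.2]
width: 0.21
t 4.75 pos [0.4995 0.1401 0.0831] F [ 0.   0.2 -0.2] T [0.02 0.01 0.03] yaw -15.55 z [ 0.001  0.    -1.   ] w 19.3
clock: 5.12
position: [0.4993, 0.1399, 0.0829]
ee_rot: [3.113, -0.425, 0.0]
force: [-0.9, -1.7, 5.4]
width: 0.173
t 5.12 pos [0.4993 0.1399 0.0829] F [-0.9 -1.7  5.4] T [-0.28  0.33  0.05] yaw -15.56 z [ 0. -0. -1.] w 15.9
```

```bash
python3 -m pendant '[[[0,0,0],[0,0,0],0.010],[[0,0,0],[0,0,0],0.010],[[0,0,-0.004],[0,0,0],0.010],[[0,0,-0.006],[0,0,0],0.010]]' 25; python3 -c "
from h import *
st()"; python3 -m pendant '[[[0,0,-0.01],[0,0,0],0.010],[[0,0,-0.015],[0,0,0],0.010],[[0,0,-0.02],[0,0,0],0.010],[[0,0,-0.02],[0,0,0],0.010],[[0,0,-0.02],[0,0,0],0.010],[[0,0,-0.015],[0,0,0],0.010],[[0,0,0],[0,0,0],0.010],[[0,0,0],[0,0,0],0.010]]'; python3 -c "
from h import *
st()"
```

```text
clock: 5.62
position: [0.499, 0.1401, 0.0927]
ee_rot: [3.113, -0.425, -0.001]
force: [-0.2, -0.7, -1.6]
width: 0.176
t 5.62 pos [0.499  0.1401 0.0927] F [-0.2 -0.7 -1.6] T [0.1  0.06 0.01] yaw -15.54 z [-0.001 -0.    -1.   ] w 16.1
clock: 6.62
position: [0.4989, 0.1399, 0.1922]
ee_rot: [3.112, -0.425, -0.001]
force: [0.1, 0.4, -1.7]
width: 0.174
t 6.62 pos [0.4989 0.1399 0.1922] F [ 0.1  0.4 -1.7] T [ 0.    0.03 -0.03] yaw -15.55 z [-0.001 -0.    -1.   ] w 16.0
```

```bash
python3 -c "
from h import *
s,M=st()
# shift after turning to -9.2
y=np.radians(-9.2);N=np.array([[np.cos(y),np.sin(y),0],[np.sin(y),-np.cos(y),0],[0,0,-1]])
for t in ([.578,-.0972,.175],[.5705,-.1445,.175],[.563,-.192,.175]): print((N.T@(np.array(t)-s['position'])).round(4))"
```

```text
t 6.62 pos [0.4989 0.1399 0.1922] F [ 0.1  0.4 -1.7] T [ 0.    0.03 -0.03] yaw -15.55 z [-0.001 -0.    -1.   ] w 16.0
[0.116  0.2214 0.0172]
[0.1162 0.2693 0.0172]
[0.1164 0.3174 0.0172]
```

```bash
python3 -m pendant '[[[0,0,0],[0,0,-6.35],0.010],[[0.03,0.04,0],[0,0,0],0.010],[[0.03,0.05,0],[0,0,0],0.010],[[0.03,0.05,0],[0,0,0],0.010],[[0.026,0.05,0.01],[0,0,0],0.010],[[0,0.0314,0.007],[0,0,0],0.010],[[0,0,0],[0,0,0],0.010],[[0,0,0],[0,0,0],0.010]]'
python3 - <<'E'
from h import *
togo([.578,-.0972,.175],-9.2)
for n in("top","side"):
    im,d=grab(n); np.savez(n+"2.npz",im=im,d=d)
    a=im[180:300,290:440] if n=="top" else im[130:280,240:390]
    cv2.imwrite(f"pics/{n}2.png",cv2.resize(a[:,:,::-1],None,fx=4,fy=4,interpolation=2))
E
```

```text
clock: 7.62
position: [0.5781, -0.0961, 0.1751]
ee_rot: [-3.131, 0.251, 0.002]
force: [-0.7, 0.6, -2.0]
width: 0.171
t 7.62 pos [ 0.5781 -0.0961  0.1751] F [-0.7  0.6 -2. ] T [ 0.04 -0.01  0.01] yaw -9.16 z [-0.001  0.001 -1.   ] w 15.7
shift tool [0.0001 0.0011 0.0001]
turn z 0.03972359673067416
```

View pics/side2.png

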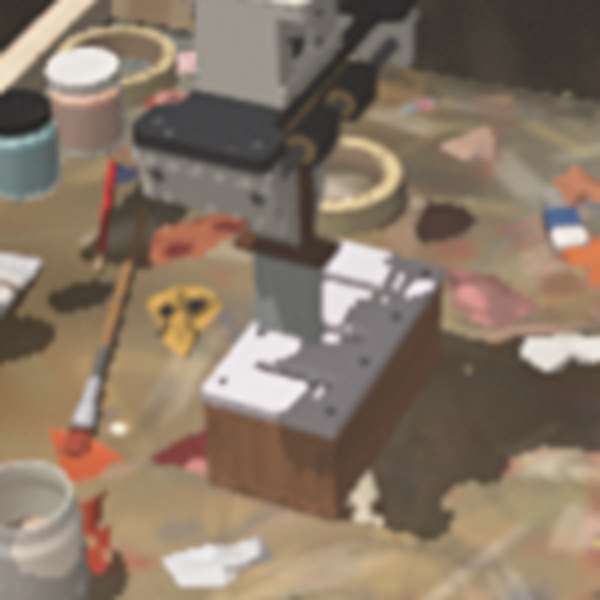

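View pics/top2.png

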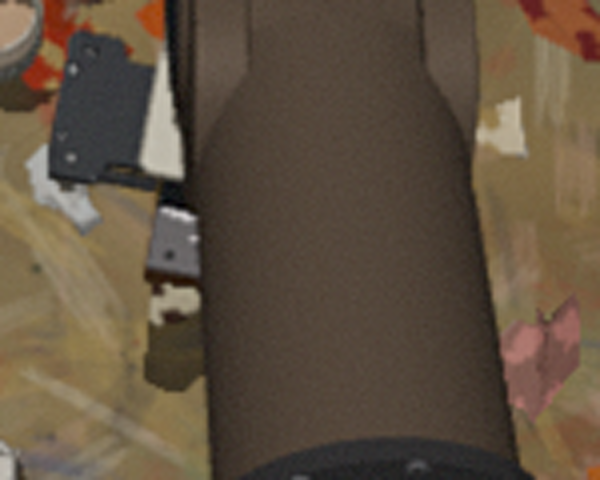

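The side view shows the blade hanging upright, its tip at about crop (290,330), just above the left slot. I'll measure blade and slot in the same camera.

Run:
```python
from h import *
y=np.radians(-9.2); ex=np.array([np.cos(y),np.sin(y)]); ey=np.array([-np.sin(y),np.cos(y)])
O=np.array([.578,-.0972])
# slots in side0
D=np.load("side0.npz"); im=D['im']; g=cv2.cvtColor(im,cv2.COLOR_RGB2GRAY)
a,b,c,e=292,186,352,232
print(g[195:232:3,300:350:4])
sub=(g[b:e,a:c]<120).astype(np.uint8)
N,L,S,C=cv2.connectedComponentsWithStats(sub)
for i in range(1,N):
    if 15<S[i,4]<300:
        ys,xs=np.where(L==i); P=world("side",None,xs+a,ys+b,z=.075)[:,:2]
        r=cv2.minAreaRect((P*1000).astype(np.float32)); c0=np.array(r[0])/1000-O
        print("slot",S[i],np.round(r[0],1),np.round(r[1],1),r[2].__round__(1),"blk",(c0@ex).round(4),(c0@ey).round(4))
s,M=st(); p=s['position'][:2]-O; print("tcp blk",(p@ex).round(4),(p@ey).round(4))
D=np.load("side2.npz"); d=D['d']
v,u=np.mgrid[190:216,295:330]; u=u.ravel();v=v.ravel(); W=world("side",d,u,v)
Q=np.c_[(W[:,:2]-O)@ex,(W[:,:2]-O)@ey,W[:,2]]
m=(abs(Q[:,0])<.035)&(abs(Q[:,1])<.02)&(Q[:,2]>.085)&(Q[:,2]<.146)
q=Q[m];print(m.sum())
for z0 in np.arange(.085,.146,.01):
    w=q[(q[:,2]>=z0)&(q[:,2]<z0+.01)]
    if len(w)>3: print(z0.round(3),len(w),w[:,0].min().round(4),w[:,0].max().round(4),"y med",np.median(w[:,1]).round(4))
print(q[:,2].min())
```

```text
[[147 150 154 137 221 227 228 227 225 227 227 211 162]
 [137 223 219 218 226 208 192 224 227 227 227 223 228]
 [139 162 196 207 226 226 213 165 149 190 225 229 164]
 [131 143 221 225 226 226 226 227 228 212 230 230  78]
 [129 138 230 227 227 228 225 227 227 229 228 161  72]
 [129 225 228 201 145 183 223 231 229 230 214  78  73]
 [161 163 230 229 230 211 164 149 230 231 147  76  75]
 [232 230 229 230 229 230 232 229 231 228  78  75  76]
 [228 224 231 232 230 231 230 231 222 148  76  76  77]
 [231 193 132 170 221 233 230 232 229  77  74  75  77]
 [232 231 233 219 162 141 231 231 134  75  76  76  81]
 [233 232 232 231 233 230 232 227  78  73  75  80  82]
 [157 208 232 232 230 230 229 131  74  75  77  86  82]]
slot [ 1  0  8  3 20] [ 660.6 -225.2] [18.1  9.1] 14.2 blk 0.102 -0.1132
slot [31  0 15  3 31] [ 576.8 -246.7] [36.   9.1] 14.4 blk 0.0227 -0.1477
slot [51  0  9  6 45] [ 532.8 -251.1] [20.6 22.4] 14.5 blk -0.02 -0.1592
t 7.72 pos [ 0.5785 -0.0953  0.1756] F [ 0.2  0.1 -1.2] T [0.07 0.02 0.02] yaw -9.07 z [-0.     0.001 -1.   ] w 15.9
tcp blk 0.0002 0.0019
249
0.105 57 -0.02 0.0204 y med 0.0052
0.115 64 -0.02 0.0201 y med 0.0052
0.125 61 -0.0199 0.0199 y med 0.0054
0.135 57 -0.02 0.0196 y med 0.0049
0.145 7 -0.0087 0.0162 y med 0.0054
0.10341539606010607
```

Run:
```python
from h import *
y=np.radians(-9.2); ex=np.array([np.cos(y),np.sin(y)]); ey=np.array([-np.sin(y),np.cos(y)])
O=np.array([.578,-.0972])
for n,th in (("side",185),("top",150)):
    g=cv2.cvtColor(np.load(n+"0.npz")['im'],cv2.COLOR_RGB2GRAY).astype(float)
    k=4; a,b,c,e=(285,180,360,262) if n=="side" else (325,205,410,265)
    G=cv2.resize(g[b:e,a:c],None,fx=k,fy=k,interpolation=cv2.INTER_CUBIC)
    vv,uu=np.mgrid[0:G.shape[0],0:G.shape[1]]
    U=(uu.ravel()+.5)/k-.5+a; V=(vv.ravel()+.5)/k-.5+b
    P=world(n,None,U,V,z=.075)[:,:2]-O
    B=np.c_[P@ex,P@ey]
    for j,yc in enumerate((0,-.048,-.096)):
        m=(abs(B[:,0])<.030)&(abs(B[:,1]-yc)<.012)&(G.ravel()<th)
        q=B[m]; print(n,j,m.sum(),"mean",(q.mean(0)-[0,yc]).round(4),"x",np.percentile(q[:,0],[2,98]).round(4),"y",(np.percentile(q[:,1],[2,98])-yc).round(4))
```

```text
side 0 738 mean [0.0002 0.0036] x [-0.0218  0.0225] y [-0.0005  0.0077]
side 1 689 mean [0.0006 0.0033] x [-0.0213  0.0222] y [-0.001   0.0077]
side 2 621 mean [0.0009 0.0032] x [-0.0209  0.0231] y [-0.0011  0.0073]
top 0 1683 mean [ 0.0002 -0.0006] x [-0.0226  0.0232] y [-0.0063  0.0051]
top 1 1721 mean [ 0.0006 -0.0005] x [-0.0223  0.0235] y [-0.0064  0.0052]
top 2 1753 mean [ 0.0004 -0.0004] x [-0.0226  0.0236] y [-0.0063  0.0055]
```

```bash
python3 -m pendant '[[[0,0,0.012],[0,0,0],0.010],[[0,0,0.010],[0,0,0],0.010],[[0,0,0.003],[0,0,0],0.010],[[0,0,0],[0,0,0],0.010]]' 18
python3 - <<'E'
from h import *
togo([.5782,-.0957,.150],-9.2)
for n in("side",):
    im,d=grab(n); np.savez(n+"3.npz",im=im,d=d)
    a=im[150:250,270:370]
    cv2.imwrite(f"pics/{n}3.png",cv2.resize(a[:,:,::-1],None,fx=6,fy=6,interpolation=2))
E
```

```text
clock: 8.22
position: [0.5782, -0.0969, 0.1503]
ee_rot: [3.131, -0.252, -0.001]
force: [0.4, 0.3, -2.3]
width: 0.17
t 8.22 pos [ 0.5782 -0.0969  0.1503] F [ 0.4  0.3 -2.3] T [ 0.11  0.02 -0.01] yaw -9.19 z [-0.001  0.    -1.   ] w 15.6
shift tool [-0.0002 -0.0012  0.0003]
turn z 0.012916457220441657
```

View pics/side3.png

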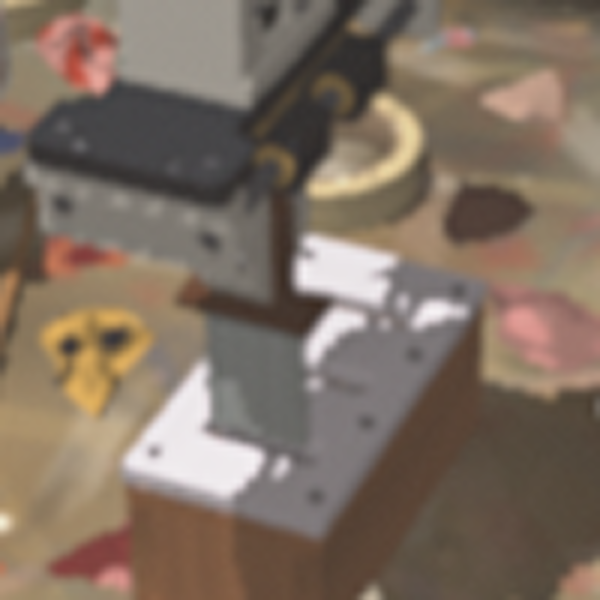

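```bash
python3 -m pendant '[[[0,-0.0012,0],[0,0,0],0.010],[[0,0,0.002],[0,0,0],0.010],[[0,0,0.002],[0,0,0],0.010]]'; python3 -c "
from h import *
st()";  python3 -m pendant '[[[0,0,0.002],[0,0,0],0.010],[[0,0,0],[0,0,0],0.010]]'; python3 -c "
from h import *
st()"
```

```text
clock: 8.65
position: [0.5786, -0.0958, 0.1467]
ee_rot: [3.131, -0.252, 0.0]
force: [-0.5, -0.5, -1.8]
width: 0.173
t 8.65 pos [ 0.5786 -0.0958  0.1467] F [-0.5 -0.5 -1.8] T [0.06 0.01 0.  ] yaw -9.19 z [ 0. -0. -1.] w 15.8
clock: 8.9
position: [0.5784, -0.0958, 0.1445]
ee_rot: [3.131, -0.252, -0.001]
force: [-0.3, -0.1, -1.3]
width: 0.175
t 8.9 pos [ 0.5784 -0.0958  0.1445] F [-0.3 -0.1 -1.3] T [0.09 0.04 0.02] yaw -9.2 z [-0.  0. -1.] w 16.1
```

Past the top face (0.148) with no contact. I'll continue in small steps.

```bash
python3 -m pendant '[[[0,0,0.002],[0,0,0],0.010],[[0,0,0.002],[0,0,0],0.010]]'; python3 -m pendant '[[[0,0,0.002],[0,0,0],0.010],[[0,0,0.002],[0,0,0],0.010]]';python3 -m pendant '[[[0,0,0.002],[0,0,0],0.010],[[0,0,0],[0,0,0],0.010]]'; python3 -c "
from h import *
st()"
```

```text
clock: 9.15
position: [0.5786, -0.0958, 0.1406]
ee_rot: [3.131, -0.252, 0.0]
force: [0.2, -0.6, -0.8]
width: 0.173
clock: 9.4
position: [0.5785, -0.0958, 0.1366]
ee_rot: [3.131, -0.252, -0.0]
force: [0.6, 0.4, -1.5]
width: 0.178
clock: 9.65
position: [0.5784, -0.0958, 0.1345]
ee_rot: [3.131, -0.252, -0.0]
force: [-0.0, -0.4, -2.0]
width: 0.178
t 9.65 pos [ 0.5784 -0.0958  0.1345] F [-0.  -0.4 -2. ] T [ 0.03  0.   -0.05] yaw -9.2 z [-0. -0. -1.] w 16.4
```

```bash
python3 -m pendant '[[[0,0,0.002],[0,0,0],0.010],[[0,0,0],[0,0,0],0.010]]'; python3 -m pendant '[[[0,0,0.002],[0,0,0],0.010],[[0,0,0],[0,0,0],0.010]]';python3 -m pendant '[[[0,0,0.002],[0,0,0],0.010],[[0,0,0],[0,0,0],0.010]]'
```

```text
clock: 9.9
position: [0.5785, -0.0958, 0.1326]
ee_rot: [3.131, -0.252, -0.0]
force: [-0.0, 0.8, -2.3]
width: 0.171
clock: 10.15
position: [0.5784, -0.0958, 0.1306]
ee_rot: [3.131, -0.252, -0.0]
force: [-0.7, 0.7, -1.6]
width: 0.173
clock: 10.4
position: [0.5784, -0.0958, 0.1285]
ee_rot: [3.131, -0.252, -0.0]
force: [0.3, 0.0, -1.7]
width: 0.173
```

```bash
python3 -m pendant '[[[0,0,0.002],[0,0,0],0.010],[[0,0,0],[0,0,0],0.010]]'; python3 -m pendant '[[[0,0,0.001],[0,0,0],0.010],[[0,0,0],[0,0,0],0.010]]';python3 -m pendant '[[[0,0,0.001],[0,0,0],0.010],[[0,0,0],[0,0,0],0.010]]'
```

```text
clock: 10.65
position: [0.5785, -0.0959, 0.1266]
ee_rot: [3.131, -0.252, -0.0]
force: [0.2, -0.2, -1.4]
width: 0.178
clock: 10.9
position: [0.5785, -0.096, 0.1257]
ee_rot: [3.131, -0.252, -0.0]
force: [0.5, -0.3, -2.7]
width: 0.172
clock: 11.15
position: [0.5786, -0.0962, 0.1247]
ee_rot: [3.131, -0.252, 0.0]
force: [-0.4, -1.9, -0.2]
width: 0.176
```

```bash
python3 -m pendant '[[[0,0,0.0007],[0,0,0],0.010]]'
```

```text
clock: 11.28
position: [0.5787, -0.0962, 0.1242]
ee_rot: [3.131, -0.252, 0.001]
force: [-0.9, -1.9, 0.9]
width: 0.177
```

```bash
python3 -m pendant '[[[0,0,0.0007],[0,0,0],0.010]]'
```

```text
clock: 11.4
position: [0.5787, -0.0963, 0.1235]
ee_rot: [3.131, -0.252, 0.001]
force: [-1.4, -3.7, 2.8]
width: 0.176
```

```bash
python3 -m pendant '[[[0,0,0.0007],[0,0,0],0.010]]'
```

```text
clock: 11.52
position: [0.5787, -0.0964, 0.1228]
ee_rot: [3.131, -0.252, 0.001]
force: [-1.4, -4.6, 2.7]
width: 0.172
```

```bash
python3 -m pendant '[[[0,0.0006,0],[0,0,0],0.010],[[0,0,0],[0,0,0],0.010]]';python3 -c "
from h import *
st()"
```

```text
clock: 11.78
position: [0.5786, -0.0965, 0.1227]
ee_rot: [3.131, -0.252, 0.0]
force: [-0.2, -4.2, 2.3]
width: 0.175
t 11.78 pos [ 0.5786 -0.0965  0.1227] F [-0.2 -4.2  2.3] T [-1.11  0.14 -0.02] yaw -9.2 z [ 0. -0. -1.] w 16.0
```

```bash
python3 -m pendant '[[[0,0.0008,0],[0,0,0],0.010],[[0,0,0],[0,0,0],0.010]]';python3 -c "
from h import *
st()"
```

```text
clock: 12.02
position: [0.5784, -0.0968, 0.1225]
ee_rot: [-3.131, 0.251, 0.0]
force: [0.5, -2.5, 0.1]
width: 0.173
t 12.03 pos [ 0.5784 -0.0968  0.1225] F [ 0.5 -2.5  0.1] T [-0.66 -0.11  0.03] yaw -9.18 z [-0.  0. -1.] w 15.9
```

```bash
python3 -m pendant '[[[0,0.0008,0],[0,0,0],0.010],[[0,0,0],[0,0,0],0.010]]';python3 -m pendant '[[[0,0,0.0007],[0,0,0],0.010],[[0,0,0],[0,0,0],0.010]]'
```

```text
clock: 12.28
position: [0.5779, -0.0973, 0.1223]
ee_rot: [-3.131, 0.251, 0.001]
force: [0.3, -1.4, -1.4]
width: 0.176
clock: 12.52
position: [0.5781, -0.0974, 0.1217]
ee_rot: [-3.131, 0.251, 0.001]
force: [-1.1, 2.2, -2.4]
width: 0.173
```

```bash
python3 -m pendant '[[[0,0,0.0007],[0,0,0],0.010]]';python3 -m pendant '[[[0,0,0],[0,0,0],0.010]]'
```

```text
clock: 12.65
position: [0.5783, -0.0974, 0.1214]
ee_rot: [-3.131, 0.251, -0.0]
force: [-0.4, 1.1, 2.5]
width: 0.175
clock: 12.78
position: [0.5783, -0.0975, 0.1214]
ee_rot: [-3.131, 0.251, -0.0]
force: [-0.5, 2.4, 0.5]
width: 0.17
```

```bash
python3 -m pendant '[[[0,0,0.0008],[0,0,0],0.010]]';python3 -m pendant '[[[0,0,0],[0,0,0],0.010]]'
```

```text
clock: 12.9
position: [0.5785, -0.0976, 0.1208]
ee_rot: [-3.131, 0.251, -0.001]
force: [-2.1, 2.5, 4.7]
width: 0.173
clock: 13.02
position: [0.5785, -0.0977, 0.1208]
ee_rot: [-3.131, 0.251, -0.001]
force: [-0.3, 3.3, 4.2]
width: 0.179
```

```bash
python3 -m pendant '[[[0,0,0.0008],[0,0,0],0.010]]';python3 -m pendant '[[[0,0,0],[0,0,0],0.010]]'
```

```text
clock: 13.15
position: [0.5787, -0.0978, 0.1201]
ee_rot: [-3.131, 0.251, -0.002]
force: [0.1, 2.6, 6.4]
width: 0.169
clock: 13.28
position: [0.5787, -0.0979, 0.12]
ee_rot: [-3.131, 0.252, -0.002]
force: [0.1, 2.7, 4.2]
width: 0.173
```

```bash
python3 -m pendant '[[[0,-0.0003,0.0008],[0,0,0],0.010],[[0,0,0.0008],[0,0,0],0.010],[[0,0,0],[0,0,0],0.010]]'
python3 - <<'E'
from h import *
st()
im,d=grab("side"); np.savez("side4.npz",im=im,d=d)
a=im[150:250,270:370]
cv2.imwrite(f"pics/side4.png",cv2.resize(a[:,:,::-1],None,fx=6,fy=6,interpolation=2))
y=np.radians(-9.2); ex=np.array([np.cos(y),np.sin(y)]); ey=np.array([-np.sin(y),np.cos(y)])
O=np.array([.578,-.0972])
for n in ("side2","side3","side4"):
    d=np.load(n+".npz")['d']
    v,u=np.mgrid[170:250,280:350]; u=u.ravel();v=v.ravel(); W=world("side",d,u,v)
    Q=np.c_[(W[:,:2]-O)@ex,(W[:,:2]-O)@ey,W[:,2]]
    # shoulder: points with y in .006..0.02 and x within .028 -> top surface z
    m=(abs(Q[:,0])<.026)&(Q[:,1]>.010)&(Q[:,1]<.0155)&(Q[:,2]>.09)&(Q[:,2]<.17)
    print(n,m.sum(),np.percentile(Q[m,2],[5,25,50,75]).round(4))
E
```

```text
clock: 13.65
position: [0.5789, -0.0981, 0.1185]
ee_rot: [3.131, -0.252, 0.002]
force: [-0.4, 2.1, 4.9]
width: 0.173
t 13.65 pos [ 0.5789 -0.0981  0.1185] F [-0.4  2.1  4.9] T [ 0.42  0.05 -0.02] yaw -9.21 z [ 0.001 -0.001 -1.   ] w 15.9
side2 52 [0.1642 0.1661 0.1678 0.1685]
side3 62 [0.1397 0.1413 0.1433 0.145 ]
side4 58 [0.1078 0.1099 0.1122 0.127 ]
```

View pics/side4.png

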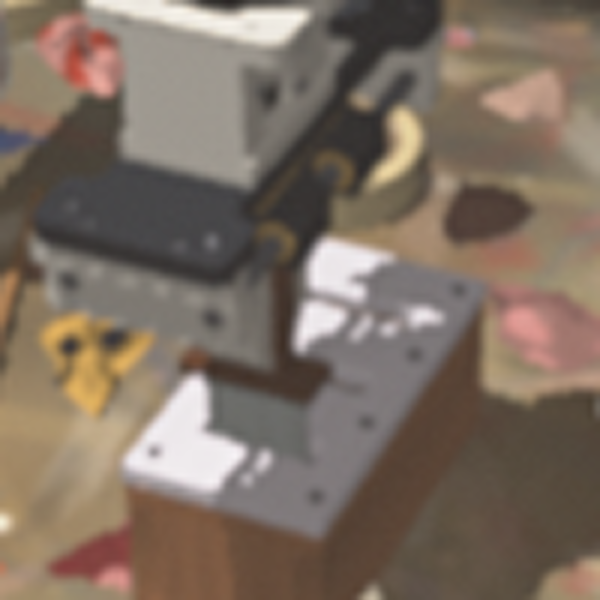

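No slip: the shoulder dropped 32 mm, same as the TCP. There is a steady drag of about 6–7 N at 29 mm depth, past the tight stop, so this is the gripping slot. I'll continue down.

```bash
python3 -m pendant '[[[0,-0.0005,0.001],[0,0,0],0.010],[[0,0,0.0015],[0,0,0],0.010],[[0,0,0.0015],[0,0,0],0.010],[[0,0,0],[0,0,0],0.010]]'; python3 -m pendant '[[[0,-0.0003,0.0015],[0,0,0],0.010],[[0,0,0.0015],[0,0,0],0.010],[[0,0,0.0015],[0,0,0],0.010],[[0,0,0],[0,0,0],0.010]]'; python3 -c "
from h import *
st()"
```

```text
clock: 14.2
position: [0.5786, -0.0975, 0.1139]
ee_rot: [3.131, -0.252, 0.001]
force: [1.7, 0.0, 1.5]
width: 0.171
clock: 14.7
position: [0.5782, -0.097, 0.1092]
ee_rot: [3.131, -0.252, -0.001]
force: [1.5, -1.2, 2.0]
width: 0.173
t 14.7 pos [ 0.5782 -0.097   0.1092] F [ 1.5 -1.2  2. ] T [-0.04 -0.3  -0.02] yaw -9.2 z [-0. -0. -1.] w 15.9
```

```bash
python3 -m pendant '[[[0,0.0002,0.002],[0,0,0],0.010],[[0,0,0.002],[0,0,0],0.010]]'; python3 -m pendant '[[[0,0,0.002],[0,0,0],0.010],[[0,0,0.002],[0,0,0],0.010]]'; python3 -m pendant '[[[0,0,0.002],[0,0,0],0.010],[[0,0,0.002],[0,0,0],0.010]]'; python3 -c "
from h import *
st()"
```

```text
clock: 14.95
position: [0.5782, -0.0971, 0.1054]
ee_rot: [3.131, -0.252, -0.0]
force: [0.3, -1.1, 4.6]
width: 0.173
clock: 15.2
position: [0.5783, -0.0971, 0.1014]
ee_rot: [3.131, -0.252, -0.0]
force: [0.2, 0.6, 4.5]
width: 0.172
clock: 15.45
position: [0.5784, -0.0971, 0.0974]
ee_rot: [3.131, -0.252, -0.0]
force: [0.2, -0.2, 4.7]
width: 0.169
t 15.45 pos [ 0.5784 -0.0971  0.0974] F [ 0.2 -0.2  4.7] T [-0.01  0.05 -0.01] yaw -9.2 z [-0. -0. -1.] w 15.5
```

Steady drag of about 6.3 N, as described for the gripping slot. The shoulder should land near TCP z = 0.088.

```bash
python3 -m pendant '[[[0,0,0.002],[0,0,0],0.010],[[0,0,0.002],[0,0,0],0.010],[[0,0,0.002],[0,0,0],0.010]]'; python3 -m pendant '[[[0,0,0.001],[0,0,0],0.010],[[0,0,0.001],[0,0,0],0.010]]'; python3 -m pendant '[[[0,0,0.0006],[0,0,0],0.010]]'
```

```text
clock: 15.82
position: [0.5784, -0.0971, 0.0914]
ee_rot: [3.131, -0.252, 0.0]
force: [1.0, 0.4, 4.8]
width: 0.173
clock: 16.08
position: [0.5783, -0.0971, 0.0895]
ee_rot: [3.131, -0.252, -0.0]
force: [-0.2, 0.5, 4.1]
width: 0.174
clock: 16.2
position: [0.5783, -0.0971, 0.0889]
ee_rot: [3.131, -0.252, -0.0]
force: [-0.2, -0.9, 4.6]
width: 0.174
```

```bash
python3 -m pendant '[[[0,0,0.0006],[0,0,0],0.010]]'; python3 -m pendant '[[[0,0,0.0006],[0,0,0],0.010]]'
```

```text
clock: 16.32
position: [0.5783, -0.0971, 0.0883]
ee_rot: [3.131, -0.252, -0.0]
force: [-0.6, -0.6, 4.4]
width: 0.173
clock: 16.45
position: [0.5784, -0.0971, 0.088]
ee_rot: [3.131, -0.252, 0.0]
force: [-2.9, 0.1, 12.5]
width: 0.174
```

The force jumped at z = 0.088: the shoulder has landed. Releasing, then retreating straight up.

```bash
python3 -m pendant '[[[0,0,0],[0,0,0],0.010],[[0,0,0],[0,0,0],0.018],[[0,0,0],[0,0,0],0.025],[[0,0,0],[0,0,0],0.04],[[0,0,0],[0,0,0],0.05],[[0,0,0],[0,0,0],0.05]]'; python3 -m pendant '[[[0,0,-0.01],[0,0,0],0.05],[[0,0,-0.03],[0,0,0],0.05],[[0,0,-0.04],[0,0,0],0.05],[[0,0,-0.04],[0,0,0],0.05],[[0,-0.04,0],[0,0,0],0.05],[[0,-0.05,0],[0,0,0],0.05],[[0,-0.05,0],[0,0,0],0.05],[[0,-0.05,0],[0,0,0],0.05],[[0,0,0],[0,0,0],0.05]]'
python3 - <<'E'
from h import *
st()
for n in("top","side"):
    im,d=grab(n); np.savez(n+"5.npz",im=im,d=d)
    cv2.imwrite(f"pics/{n}5f.png",im[:,:,::-1])
    a=im[180:300,290:440] if n=="top" else im[150:270,270:390]
    cv2.imwrite(f"pics/{n}5.png",cv2.resize(a[:,:,::-1],None,fx=4.5,fy=4.5,interpolation=2))
    v,u=np.mgrid[180:300,260:440]; u=u.ravel();v=v.ravel();ok=d[v,u]>0; W=world(n,d,u[ok],v[ok])
    O=np.array([.578,-.0972]); near=np.linalg.norm(W[:,:2]-O,axis=1)<.04
    for lo,hi in((.11,.14),(.0785,.09)):
        P=W[near&(W[:,2]>lo)&(W[:,2]<hi)]
        r=cv2.minAreaRect((P[:,:2]*1000).astype(np.float32)); print(n,len(P),np.median(P[:,2]).round(4),np.round(r[0],1),np.round(r[1],1),round(r[2],1))
E
```

```text
clock: 17.2
position: [0.5783, -0.0971, 0.0877]
ee_rot: [3.131, -0.252, -0.0]
force: [0.0, 0.4, 0.5]
width: 0.525
clock: 18.32
position: [0.6085, 0.0965, 0.2085]
ee_rot: [-3.129, 0.24, -0.001]
force: [0.4, -1.7, 0.1]
width: 0.545
t 18.32 pos [0.6085 0.0965 0.2085] F [ 0.4 -1.7  0.1] T [-0.04  0.05  0.06] yaw -8.77 z [ 0.001  0.003 -1.   ] w 50.0
top 102 0.1236 [578.9 -98.5] [16.1 29.1] 80.7
top 135 0.0804 [578.8 -99.4] [74.7 65.8] 46.1
side 121 0.1222 [578.1 -94.8] [17. 29.] 81.4
side 145 0.0818 [583.6 -95.3] [43.5 66. ] 83.7
```

View pics/side5.png

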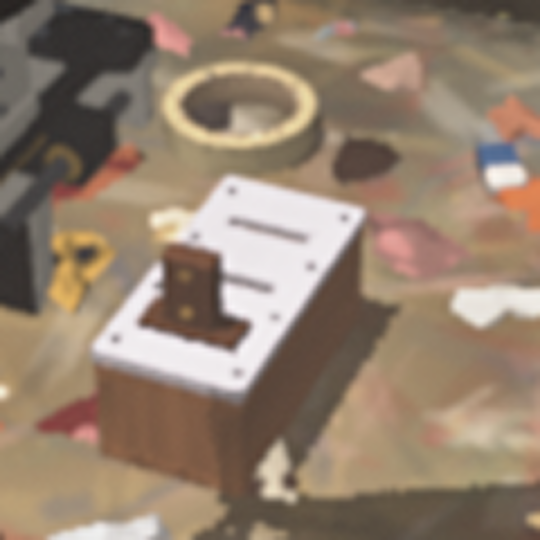

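View pics/top5f.png

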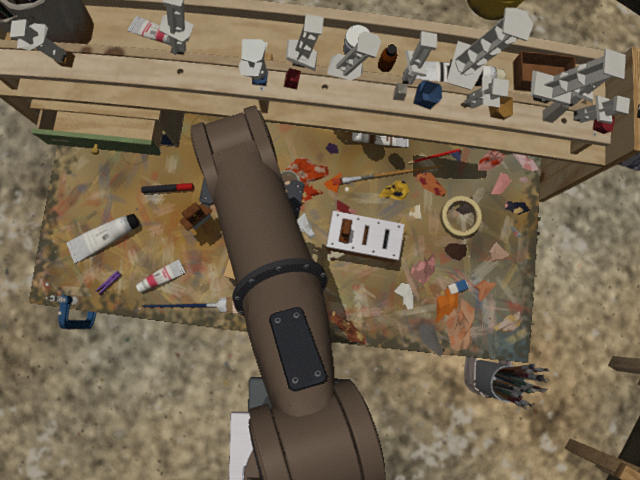

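The feeler stands upright in the left slot with its shoulder on the plate (side crop (195,330), top (345,231)). The handle top is at z ≈ 0.123, against 0.124 for fully home. The bystanders in view are unmoved.

```bash
python3 -m pendant '[[[0,0,0],[0,0,0],0.05],[[0,0,0],[0,0,0],0.05],[[0,0,0],[0,0,0],0.05],[[0,0,0],[0,0,0],0.05]]'; python3 -c "
from h import *
st(); print(arm.sign_off())"
```

```text
clock: 18.92
position: [0.6087, 0.0901, 0.2078]
ee_rot: [3.131, -0.253, 0.0]
force: [0.2, -0.1, 0.2]
width: 0.545
t 18.93 pos [0.6087 0.0901 0.2078] F [ 0.2 -0.1  0.2] T [ 0.03 -0.01 -0.  ] yaw -9.23 z [ 0. -0. -1.] w 50.1
the job is handed in; nothing more can be done
None
```

The feeler is fully home in the left slot (the block's +y end), which turned out to be the gripping one. I let go of it and handed the job in at about 19 s; no verdict was reported.

- **Finding the slot:** I took the feeler from the pale stand and tried the left slot first. From about 24 mm deep the resistance built up, and past the tight slot's stop depth it settled to a steady drag of about 6 N all the way down. The other two slots were never tried.
- **Landing:** The wrist force jumped to 12.5 N when the shoulder landed, the highest reading of the whole job.
- **Last checks:** Both cameras put the top of the handle at z = 0.122–0.124 m, against 0.124 m expected when fully home. The feeler looks upright and within about 2.5 mm of the slot centre. The gripper is well clear, and no bystander in view has moved; the arm hid the dipper and part of the jar in the last top picture.
- **Disagreements:** The two cameras differed by about 3–4 mm sideways, so I worked from the middle of the two. The blade entered slightly off-centre and pressed sideways on the slot with about 4 N, until I shifted it about 2 mm.
- **Not checked:** The pads' grip on the released blade can't be measured directly; I infer it from the drag on the way down.

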